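# Bring the marked stone under the drill

## Task

The loose dop stick lying on the bench by the drill is in the way: first put it in the shallow wooden tray with the other two sticks. Then slide the wooden carrier with the stone slab along the bench, without lifting it, until the drill tip stands over the inside of the ring marked on the stone, and let go of it. Do not bump the drill, and leave the other things where they are.

Things in the scene. Friction and masses are not known exactly. Their poses are not given: they have to be found in the camera images.
- drill: Slim drill stand bolted to the bench. Origin: on the bench straight below the drill tip, z up. On that vertical axis, above the bit, are a chuck (from 68 mm up, 20 mm wide), a round handpiece 28 mm across (96 to 206 mm up) and its clamp collar 40 mm across (130 to 160 mm up). A level arm (132 to 158 mm up) runs from the collar to the column.
- drill_tip (a point): The lower end of the fixed vertical drill bit, 4 mm thick, 36 mm above the bench.
- drill_column (a point): Top of the drill's column, 260 mm up, at x +20, y +180 mm in the drill's frame. Column 22 mm thick (clamp 42 mm), on a foot 90 x 80 mm, 29 mm high with its bolts.
- work: Loose wooden carrier board 180 x 70 mm (x, y), 20 mm thick, flat on the bench, 0.4 to 0.85 kg. Origin: centre of its underside; x runs lengthwise from the grip end to the stone end. A dark stone slab 100 x 60 x 8 mm is cemented on it (x -15 to +85 mm), its top 28 mm above the bench, so it passes 8 mm under the drill tip. Upright grip at x -65.
- work_mark (a point): Centre of the white ring (16 mm outside, 11 mm inside diameter, a dot at its centre) marked on the stone's top: at x +55, y 0 of the carrier, 28 mm above its underside.
- work_grip (a point): Centre line of the carrier's upright grip, 48 mm above its underside. The grip is 34 mm (x) by 22 mm (y), from 20 to 65 mm above the underside; pinch it across y.
- stick: The loose dop stick lying on the bench: square wooden shaft 12 x 12 mm, 105 mm long, with a dark wax cone and a small pink stone at one end, 130 mm overall, 30 g. Origin: middle of its length, on the underside; x runs along it towards the stone; the shaft spans x -65 to +40 mm.
- stick_butt (a point): Plain end of the loose stick, on its axis (6 mm above its underside, x -65 mm).
- stick_stone (a point): Stone end of the loose stick, on its axis (6 mm above its underside, x +65 mm).
- tray: Shallow wooden tray fixed to the bench, 202 x 132 mm (x, y) outside, walls 6 mm thick and 22 mm high, floor about 6 mm thick. Origin: centre of its underside. Two dop sticks of the same kind are fixed in it, lengthwise, along its +y wall (from y +25 mm to the wall); the rest of the floor, y -60 to +25 mm, is free, x -95 to +95 mm.
- bottle: Bystander: capped plastic water bottle, 66 mm across, 190 mm tall. Origin: centre of its underside.
- lap: Bystander: metal lap disc 120 mm across on a wooden spindle 44 mm across, 97 mm tall in all. Origin: centre of its underside.
- stick_bowl: Bystander: plastic bowl 124 mm across, 50 mm high, with dop sticks standing in it, up to about 140 mm tall. Origin: centre of its underside.

How it is judged:
By the outcome, as a careful person would: the job done as asked, in the order asked, and still so for the second after the job is handed in, with the robot touching nothing.
It also fails if it takes over 58 s, if anything falls off the work surface, if the arm or the gripper's body presses on something with over 40 N, if the wrist force passes 120 N, or if a joint passes its speed limit or range.

## Robot

A 7-joint arm with a two-finger parallel gripper is mounted at the origin on the work surface. World frame = base frame: x ahead of the robot, y to its left, z up, the work surface at z = 0. Lengths are in m, angles in rad, forces in N, time in s.
With the tool pointing down it reaches from about 0.4 to 0.9 m from the base axis. Payload 5.5 kg.
Tool frame: the origin (TCP) lies midway between the tips of the shut fingers; the grasp point (between the pads) lies 19 mm behind it (manip.grip_depth is the distance from the TCP to the grasp point, in m); z points along the fingers, y is the line along which they close (so a half turn about z gives the same grasp; the last joint's range is limited). The gripper opens to 92 mm and grips with 3 to 60 N. Pads are 19 mm wide; open, the fingers measure 130 mm over their backs; the gripper's body (75 mm by 190 mm) begins 47 mm behind the grasp point.
Start: joints at [-1.017, 0.501, -0.427, 1.55, 0.221, 1.138, -0.21], TCP at [0.186, 0.623, 0.187] pointing down, gripper open.
Joint ranges: [-2.88, 2.88], [-0.31, 2.03], [-1.54, 1.56], [0.2, 2.42], [-1.41, 4.55], [0.19, 2.02], [-2.57, 2.57]. Speed limits (rad/s): [2.57, 2.57, 3.14, 3.14, 3.14, 3.14, 3.14].

## Interface

Orientations are given as a unit quaternion [x, y, z, w].
In Python, from bench import manip, effector, viewer gives the robot as it stands. Calls block until the motion is done:
- manip.move_pose(position, orientation): joint-space move of the TCP to a pose.
- manip.servo_line(position, ori=None, vel=0.15): straight line of the TCP; ori=None keeps the orientation; vel is the mean speed in m/s.
- manip.movej(angles): joint-space move.
- effector.open_jaws() and effector.close(f_grip=None): open the fingers fully, or close them until they stop; f_grip is the grip in N (None keeps the last).
- manip.sleep(seconds).
- manip.solve_ik(position, orientation): joint angles nearest the present ones, or None.
- viewer.get_image(name): name is "scene" or "top" or "wrist"; returns the picture (400x640x3 uint8, red, green, blue); there is no depth.
- viewer.get_calibration(name): a dict with "vfov" (degrees; the focal length in pixels is half the picture's height over the tangent of half this angle, whatever the lens; pixels are square), "cx", "cy" (the principal point, pixels), "eye" and "attitude" of the camera in the world. Camera axes: x right, y down, z forward; pixel columns grow to the right and rows downward; lengths in m; the calibration is good to about 2 mm. A picture is of the moment at which its call begins: read the wrist's pose just before it. get_calibration takes no time and is no camera call; for the wrist camera it gives the pose at the moment of the call.
A pose or a line that the arm cannot do raises manip.PlanningError and nothing moves.
- manip.hand_in(): hands the job in; it is judged then, once.
Readings, each from a call of its own:
- manip.current_clock(): time.
- manip.current_q(): joint angles.
- manip.current_joint_velocities(): joint speeds.
- manip.current_tau(): joint torques, N m.
- manip.current_tool_pos(): TCP position.
- manip.current_tcp_rot(): TCP orientation.
- manip.current_force(): force on the tool from outside, world axes, zero at the start.
- manip.current_wrist_torque(): the same for the moment, N m.
- manip.current_finger_gap(): finger opening in m.
- manip.current_gripper_force(): force on a finger pad.
Only numpy, scipy, OpenCV 4.12 (cv2) and the standard library are available. Lean on these libraries where they do the work, as an engineer would, in place of code of your own. Each camera call takes 0.05 s, during which the arm holds its last target. There are 200 camera calls.

## Working session

There is one attempt and no reset: what is moved stays moved. The work goes in short steps, each a Python script; the robot and the scene stay as the last script left them, time stands still between calls to the robot, and variables do not carry over. Pictures are saved under pics/ and viewed, at most 10 in all, crops included, and the job is handed in when it is done.

```bash
mkdir -p pics; ls; python3 - <<'E'
from bench import manip, effector, viewer
import cv2
for n in ("scene","top"):
    im=viewer.get_image(n); cv2.imwrite(f"pics/{n}0.png",cv2.resize(im[:,:,::-1],(800,500),interpolation=cv2.INTER_CUBIC)); cv2.imwrite(f"pics/{n}0_raw.png",im[:,:,::-1])
    print(n,viewer.get_calibration(n))
print(manip.current_clock(), manip.current_tcp_rot(), manip.grip_depth)
E
```

```text
pics
scene {'vfov': 57.164054529027325, 'cx': 316.89037550759946, 'cy': 199.4457927110663, 'eye': array([ 0.83846025, -0.59854353,  0.79297418]), 'attitude': array([ 0.87986716,  0.2567303 , -0.11827866, -0.38201242])}
top {'vfov': 49.04927727370747, 'cx': 313.42595468034955, 'cy': 197.2721648207803, 'eye': array([ 0.26593879, -0.06016691,  1.33953422]), 'attitude': array([-0.69584541,  0.71302896, -0.06290088,  0.05858617])}
0.1 [ 1.44830809e-01  9.89456046e-01 -8.59331882e-04 -1.76416976e-04] 0.0188
```

View pics/scene0.png

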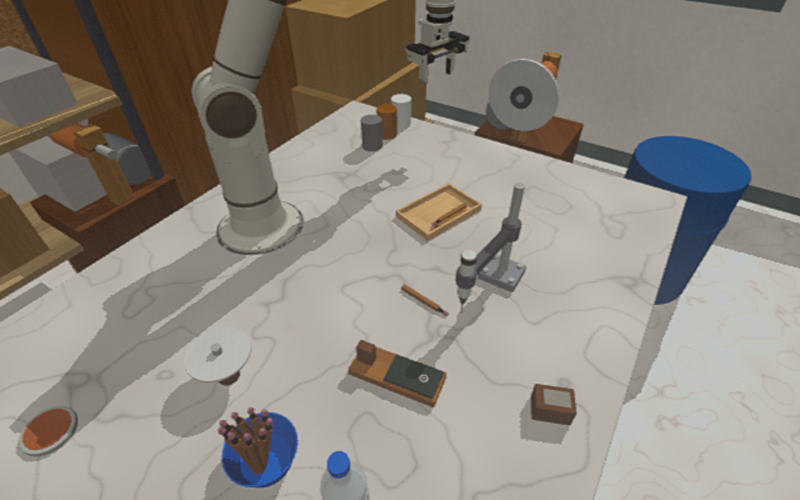

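View pics/top0.png

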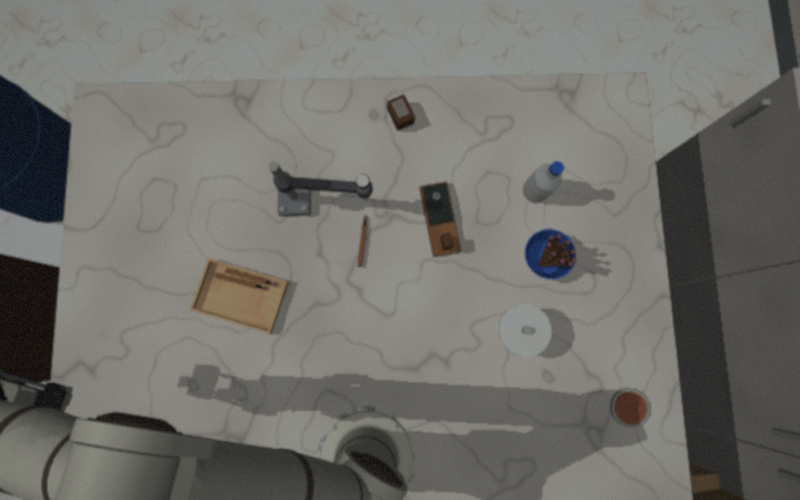

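Both views show the tray, drill, stick and carrier. In the 800-px top view the stick runs (361,265)→(366,217), the carrier is near (440,218), the ring at (436,196) and the tray is near (241,296). I'll enlarge both.

```bash
python3 - <<'E'
import cv2
def crop(n,x,y,w,h,s):
    im=cv2.imread(f"pics/{n}0_raw.png")[y:y+h,x:x+w]
    im=cv2.resize(im,None,fx=s,fy=s,interpolation=cv2.INTER_CUBIC)
    for k in range(0,w,20): cv2.putText(im,str(x+k),(k*s,8),0,.3,(0,0,255),1); cv2.line(im,(k*s,10),(k*s,14),(0,0,255),1)
    for k in range(0,h,20): cv2.putText(im,str(y+k),(0,k*s+4),0,.3,(0,0,255),1)
    cv2.imwrite(f"pics/{n}0_crop.png",im)
crop("top",145,125,240,150,3)
crop("scene",265,140,170,190,3)
E
```

```text
(no output)
```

View pics/top0_crop.png

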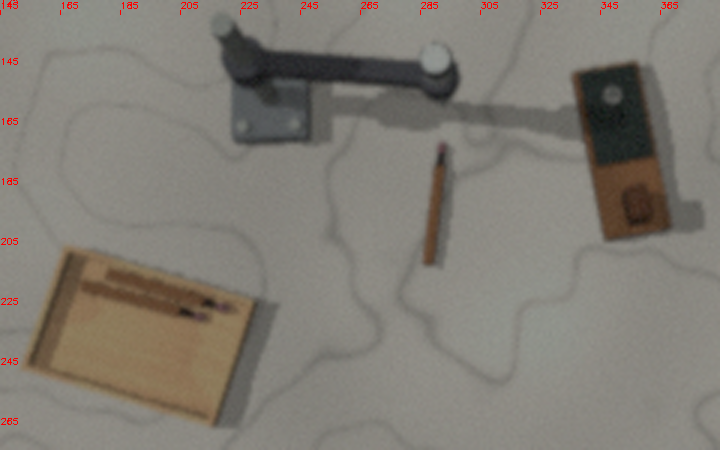

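View pics/scene0_crop.png

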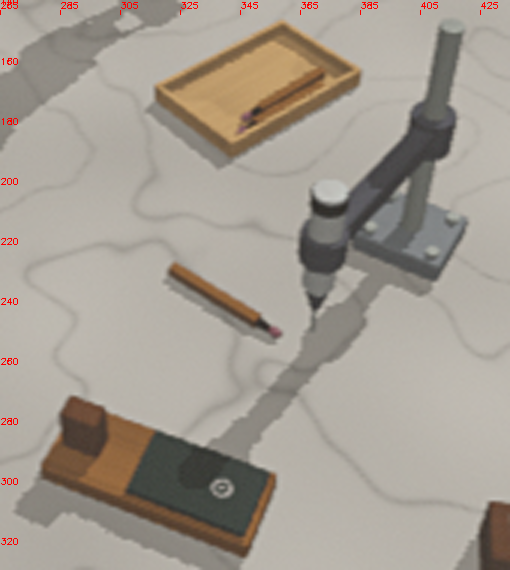

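The top crop shows the stick's butt at (430,263) and stone at (442,148), the ring at (613,94), and the drill's handpiece top at (436,57). The scene crop shows the bit tip near (314,327), the ring at (222,488), and the stick from (174,270) to (276,331). Next I'll intersect the rays with the known heights and compare the two cameras.

```bash
cat > h.py <<'E'
from bench import manip, effector, viewer
import numpy as np, cv2
from scipy.spatial.transform import Rotation as R
def ray(px,c):
    f=200/np.tan(np.radians(c["vfov"])/2)
    d=R.from_quat(c["attitude"]).apply([(px[0]-c["cx"])/f,(px[1]-c["cy"])/f,1]); return np.array(c["eye"]),d
def onz(px,z,c):
    e,d=ray(px,c); return e+d*(z-e[2])/d[2]
def proj(p,c):
    f=200/np.tan(np.radians(c["vfov"])/2)
    v=R.from_quat(c["attitude"]).inv().apply(np.array(p)-c["eye"]); return v[:2]/v[2]*f+[c["cx"],c["cy"]]
def down(yaw): # tool pointing down, tool y at world heading yaw
    y=np.array([np.cos(yaw),np.sin(yaw),0]); z=np.array([0,0,-1.]); x=np.cross(y,z)
    return R.from_matrix(np.c_[x,y,z]).as_quat()
def save(n,im,x=0,y=0,w=640,h=400,s=1):
    cv2.imwrite(f"pics/{n}.png",cv2.resize(im[y:y+h,x:x+w,::-1],None,fx=s,fy=s,interpolation=cv2.INTER_CUBIC))
E
cat > m.py <<'E'
from h import *
np.set_printoptions(precision=4,suppress=True)
off={"top":(145,125),"scene":(265,140)}
P={"butt":(.008,(430,264),(173,270)),"stone":(.006,(442,147),(277,332)),"ring":(.028,(613,94),(222,488)),
"handtop":(.206,(436,57),(330,191)),"coltop":(.26,(223,24),(452,26)),"tip":(.036,None,(314,327)),
"cFL":(.020,(573,72),(275,476)),"cFR":(.020,(637,62),(245,546)),"cNR":(.020,(669,228),(43,465)),"cNL":(.020,(606,240),None),
"grip":(.065,(636,200),(84,407)),
"t1":(.022,(66,247),(360,71)),"t2":(.022,(255,299),(232,145)),"t3":(.022,(214,426),(156,90)),"t4":(.022,(27,366),(283,24))}
for k,(z,a,b) in P.items():
    o=[]
    for n,p in (("top",a),("scene",b)):
        if p: o.append(onz([(p[0]+.5)/3-.5+off[n][0],(p[1]+.5)/3-.5+off[n][1]],z,viewer.get_calibration(n))[:2])
    print(k,*o)
E
python3 m.py
```

```text
butt [0.4512 0.0079] [0.4547 0.0078]
stone [ 0.5738 -0.0063] [ 0.5748 -0.0047]
ring [ 0.6204 -0.1841] [ 0.62   -0.1824]
handtop [ 0.6101 -0.0104] [ 0.6102 -0.0108]
coltop [0.6272 0.1687] [0.6282 0.169 ]
tip [ 0.6097 -0.005 ]
cFL [ 0.6471 -0.1442] [ 0.6479 -0.146 ]
cFR [ 0.6563 -0.2111] [ 0.6575 -0.2116]
cNR [ 0.4806 -0.2364] [ 0.4851 -0.2374]
cNL [ 0.4698 -0.1718]
grip [ 0.502  -0.1991] [ 0.5011 -0.1985]
t1 [0.4755 0.3749] [0.4788 0.3721]
t2 [0.418  0.1835] [0.419  0.1823]
t3 [0.2928 0.223 ] [0.2992 0.2187]
t4 [0.3565 0.4098] [0.3599 0.4083]
```

The cameras agree to 2–4 mm, and the sizes match what's given (column offset (0.018, 0.179), carrier yaw about 8.2°, tray about 200 × 125). Next I'll move over the stick, checking IK first.

```bash
python3 - <<'E'
from h import *
np.set_printoptions(precision=3,suppress=True)
ys=np.arctan2(-.0132,.1213)
g=np.array([.4875,.004])
for nm,p,hs in (("way",[.38,.33,.28],(73.5,163.5,253.5,-16.5)),("stick",[*g,.2],(np.degrees(ys)+90,np.degrees(ys)-90)),("tray",[.365,.30,.1],(-16.5,163.5)),("carr",[.5015,-.2,.15],(98.2,-81.8)),("carrEnd",[.491,-.028,.048],(98.2,-81.8))):
    for h in hs: print(nm,round(h,1),manip.solve_ik(p,down(np.radians(h))))
E
```

```text
way 73.5 [-0.426  0.139 -0.379  1.795  0.055  1.217  0.463]
way 163.5 [-0.204  0.163 -0.63   1.789  0.102  1.222  1.991]
way 253.5 [-1.885  0.336  1.38   1.834 -0.347  1.26  -2.264]
way -16.5 [-0.687  0.125 -0.089  1.804  0.012  1.214 -1.068]
stick 83.8 [-0.076  0.164  0.014  1.946 -0.003  1.031  1.402]
stick -96.2 [-0.355  0.166  0.325  1.955 -0.062  1.03  -1.681]
tray -16.5 [-0.693  0.274 -0.06   2.074  0.023  0.795 -1.054]
tray 163.5 [-0.178  0.34  -0.659  2.057  0.28   0.831  1.853]
carr 98.2 [ 0.058  0.324  0.329  1.887 -0.127  0.951  2.158]
carr -81.8 [-0.191  0.366  0.642  1.894 -0.263  0.966 -0.857]
carrEnd 98.2 [ 0.072  0.39  -0.083  2.061  0.049  0.693  1.672]
carrEnd -81.8 [-0.282  0.404  0.34   2.073 -0.206  0.696 -1.237]
```

```bash
python3 - <<'E'
from h import *
q=down(np.radians(83.8))
manip.move_pose([.40,.27,.26],q)
manip.move_pose([.475,.004,.20],q)
manip.sleep(.2)
c=viewer.get_calibration("wrist"); im=viewer.get_image("wrist")
np.save("wc1.npy",c,allow_pickle=True); cv2.imwrite("pics/w1_raw.png",im[:,:,::-1]); save("w1",im,s=1.25)
print(c,manip.current_clock(),manip.current_tool_pos())
print([proj(p,c) for p in ([.453,.008,.006],[.574,-.0055,.006],[.61,-.0105,.036],[.6202,-.1833,.028])])
E
```

```text
{'vfov': 59.7052874478694, 'cx': 318.6199504601488, 'cy': 196.29100375270355, 'eye': array([0.4044658 , 0.01298899, 0.39814862]), 'attitude': array([0.73628638, 0.66324827, 0.08983017, 0.09957226])} 2.9917 [0.47517913 0.0053366  0.20025545]
[array([318.62946541, 145.31955757]), array([317.94153759, 245.82193891]), array([316.85665518, 285.2573623 ]), array([174.9544107 , 302.81914348])]
```

View pics/w1.png

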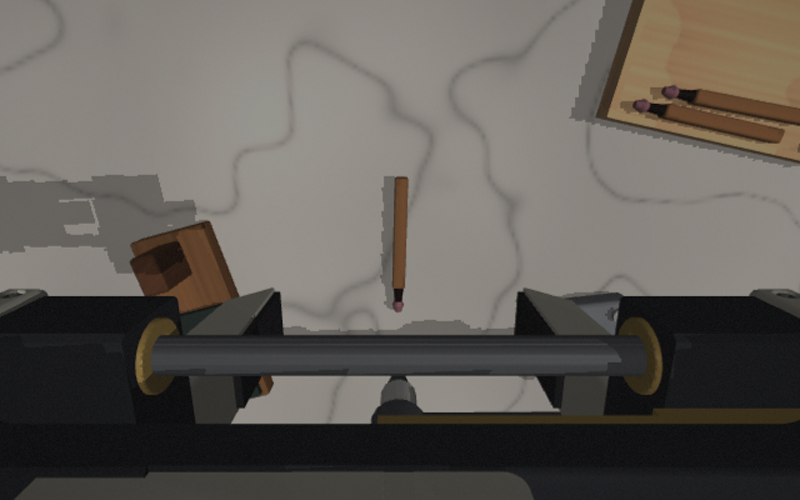

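The wrist view shows the stick from butt (321,142) to stone (318,246) raw. That matches the prediction to within about 3 px, so I'll grasp it.

```bash
python3 - <<'E'
from h import *
h=-6.6; q=down(np.radians(90+h))
manip.servo_line([.4875,.005,.05],q,vel=.2)
manip.servo_line([.4875,.005,.006],vel=.08)
manip.sleep(.2); print(manip.current_tool_pos())
effector.close(8); print("gap",manip.current_finger_gap(),manip.current_gripper_force())
p=manip.current_tool_pos()
manip.servo_line([p[0],p[1],.15],vel=.2)
print("gap",manip.current_finger_gap(),manip.current_clock())
c=viewer.get_calibration("scene"); im=viewer.get_image("scene"); cv2.imwrite("pics/s2_raw.png",im[:,:,::-1])
save("s2",im,270,120,160,130,5)
print("tip px",proj([.6102,-.0107,.036],c),proj([.6102,-.0107,.068],c),proj([.6102,-.0107,.096],c))
E
```

```text
[0.48805918 0.00499743 0.00652488]
gap 0.0005661448014596185 0.0
gap 0.0005272650730409092 7.0917
tip px [368.53620041 250.17067888] [369.5768013  242.22618203] [370.52746283 234.96832972]
```

```bash
python3 - <<'E'
import cv2
im=cv2.imread("pics/s2_raw.png")
a=cv2.resize(im[120:250,270:350],None,fx=4,fy=4,interpolation=cv2.INTER_CUBIC)
b=cv2.resize(im[200:265,345:405],None,fx=8,fy=8,interpolation=cv2.INTER_CUBIC)
for k in range(0,60,10): cv2.putText(b,str(345+k),(k*8,8),0,.3,(0,0,255),1)
for k in range(0,65,10): cv2.putText(b,str(200+k),(0,k*8+4),0,.3,(0,0,255),1)
cv2.imwrite("pics/s2c.png",cv2.hconcat([a,b]))
E
```

```text
(no output)
```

View pics/s2c.png

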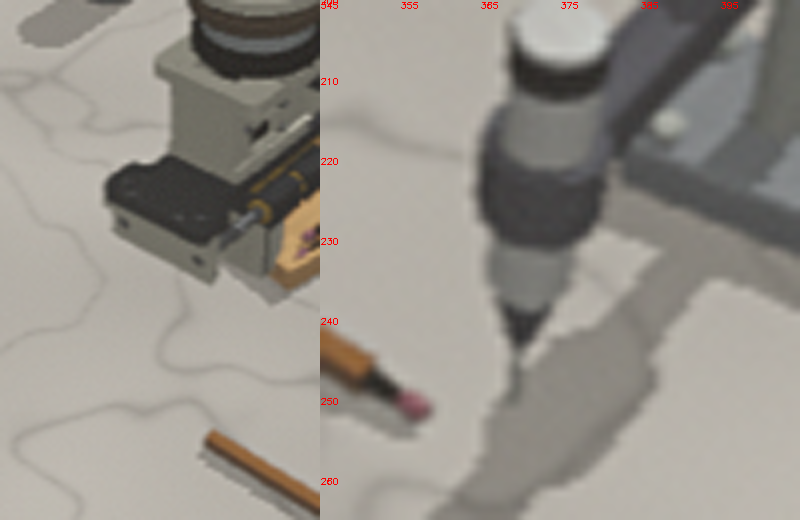

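The fingers closed on nothing: 6 mm is too high for the tips, and the stick hasn't moved (butt raw (322,229)). The bit tip is at about (369.1,249.4), against a predicted (368.5,250.2), which confirms the drill axis. I'll grasp again, lower.

```bash
python3 - <<'E'
from h import *
effector.open_jaws()
manip.servo_line([.4875,.005,.03],vel=.25)
f0=manip.current_force()
manip.servo_line([.4875,.005,.0015],vel=.06)
manip.sleep(.2); print(manip.current_tool_pos(),manip.current_force()-f0)
effector.close(10); print("gap",manip.current_finger_gap(),manip.current_gripper_force())
p=manip.current_tool_pos()
if manip.current_finger_gap()>.008:
    manip.servo_line([p[0],p[1],.15],vel=.2)
    print("gap",manip.current_finger_gap())
print(manip.current_clock())
E
```

```text
[0.48779184 0.00500562 0.00174401] [ 0.96433058 -0.22142055  0.50577321]
gap 0.00018682548394636237 0.0
11.4917
```

```bash
python3 - <<'E'
from h import *
im=viewer.get_image("scene"); b=viewer.get_image("wrist")
cv2.imwrite("pics/s3_raw.png",im[:,:,::-1]);cv2.imwrite("pics/w3_raw.png",b[:,:,::-1])
a=cv2.resize(im[150:280,270:400],(390,390),interpolation=cv2.INTER_CUBIC)
b=cv2.resize(b,(400,250)); b=cv2.copyMakeBorder(b,0,140,0,0,0)
cv2.imwrite("pics/s3c.png",cv2.hconcat([a,b])[:,:,::-1])
E
```

```text
(no output)
```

View pics/s3c.png

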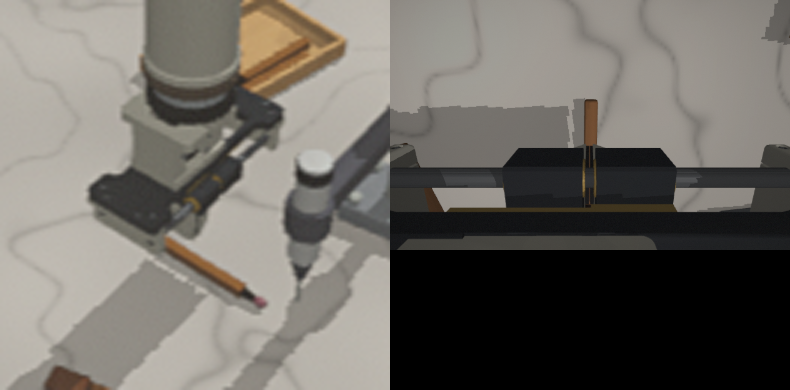

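The wrist view shows the fingers beside the stick with a gap of about its width, which doesn't fit the gap reading. I'll read the gap again and test it with a small lift.

```bash
python3 - <<'E'
from h import *
print("gap",manip.current_finger_gap(),manip.current_gripper_force(),manip.current_tool_pos())
effector.close(20); print("gap",manip.current_finger_gap(),manip.current_gripper_force())
manip.servo_line([.4875,.005,.05],vel=.15)
print("gap",manip.current_finger_gap(),manip.current_gripper_force(),manip.current_clock())
im=viewer.get_image("scene"); b=viewer.get_image("wrist")
a=cv2.resize(im[150:280,270:400],(390,390),interpolation=cv2.INTER_CUBIC)
b=cv2.resize(b[130:360,200:440],(407,390),interpolation=cv2.INTER_CUBIC)
cv2.imwrite("pics/s4c.png",cv2.hconcat([a,b])[:,:,::-1])
E
```

```text
gap 0.00039641671767543874 0.0 [0.48747056 0.00499994 0.00148866]
gap 0.0006619389148008114 0.0
gap 0.00037110668303556735 0.0 12.2833
```

View pics/s4c.png

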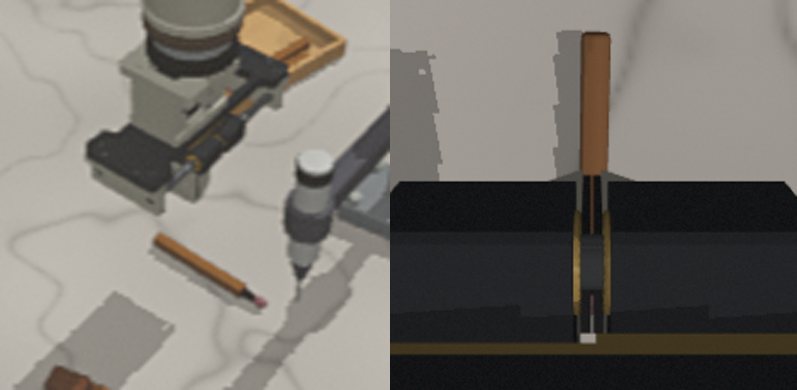

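The fingers are shut above the stick, which lies unmoved (butt raw (322,229)). I need to check whether the jaws really open, and whether the sensor reads correctly.

```bash
python3 - <<'E'
from h import *
def row(): 
    im=viewer.get_image("wrist"); return im
t=manip.current_clock
print(manip.current_finger_gap(),t())
effector.open_jaws(); print("open",manip.current_finger_gap(),t())
im=row(); cv2.imwrite("pics/w5open.png",im[:,:,::-1])
manip.servo_line([.4875,.005,.001],vel=.1)
print("down",manip.current_finger_gap(),manip.current_tool_pos(),manip.current_force(),t())
im=row(); cv2.imwrite("pics/w5down.png",im[:,:,::-1])
print([proj([.4875,.005,z],viewer.get_calibration("wrist")) for z in (.001,.02)])
effector.close(20); print("closed",manip.current_finger_gap(),manip.current_gripper_force(),t())
manip.sleep(.3); print(manip.current_finger_gap(),manip.current_gripper_force(),manip.current_force())
im=row(); cv2.imwrite("pics/w5closed.png",im[:,:,::-1])
a=cv2.imread("pics/w5open.png");b=cv2.imread("pics/w5down.png");c=cv2.imread("pics/w5closed.png")
cv2.imwrite("pics/w5.png",cv2.vconcat([cv2.hconcat([a,b])[:, :, :],cv2.hconcat([c,cv2.imread("pics/w3_raw.png")])])[::1])
m=cv2.imread("pics/w5.png"); cv2.imwrite("pics/w5.png",cv2.resize(m,(800,500),interpolation=cv2.INTER_AREA))
E
```

```text
0.0005534056053168585 12.3833
open 0.09164802124216215 13.8417
down 0.09180700273255948 [0.48761551 0.00504785 0.00102612] [-0.48302077 -0.47104361  0.30779451] 14.5333
[array([318.47567173, 221.92236638]), array([318.4589112 , 233.56359862])]
closed 0.0002241556442799931 0.0 16.025
0.0003417006455221467 0.0 [ 0.46374078 -0.08188419  0.714084  ]
```

View pics/w5.png

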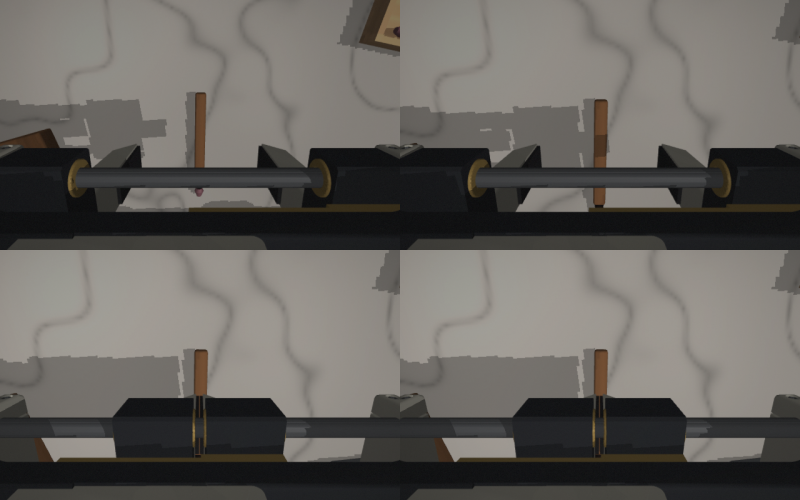

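The open/close readings are true, and the shut fingers pass above the stick. In the lowered view the fingertips (raw row about 235) sit roughly 20 mm or more above the stated TCP, so the real tips are short of it. I'll feel for the bench with a guarded descent.

```bash
python3 - <<'E'
from h import *
effector.open_jaws()
f0=manip.current_force()
z=.001
while z>-.04:
    z-=.004
    try: manip.servo_line([.4875,.005,z],vel=.06)
    except manip.PlanningError as e: print("plan",e,z); break
    f=manip.current_force()-f0
    print(round(z,3),manip.current_tool_pos()[2].round(4),f.round(2))
    if f[2]>2.5: break
print(manip.current_clock())
E
```

```text
-0.003 -0.0034 [ 0.88 -0.52 -0.02]
-0.007 -0.0073 [ 0.3   0.54 -0.48]
-0.011 -0.0113 [ 0.19 -0.22  0.06]
-0.015 -0.0153 [ 0.12 -0.1  -0.48]
-0.019 -0.0193 [ 0.25  0.05 -0.27]
-0.023 -0.0233 [ 0.73  0.31 -0.52]
-0.027 -0.0273 [0.61 0.01 0.06]
-0.031 -0.0313 [0.74 0.05 0.04]
-0.035 -0.0353 [1.08 0.33 0.1 ]
-0.039 -0.0392 [-0.01  0.03 -1.01]
-0.043 -0.0398 [-11.27   0.29  40.75]
20.5833
```

Contact came at a TCP height of −39.5 mm, so the real fingertips are about 39.5 mm above the stated TCP. I'll correct for that and grasp.

```bash
cat >> h.py <<'E'
D=.0395 # true fingertips lie this far above the stated TCP
E
python3 - <<'E'
from h import *
manip.servo_line([.4875,.005,.005-D],vel=.1)
print(manip.current_tool_pos(),manip.current_force())
effector.close(12); g=manip.current_finger_gap(); print("gap",g,manip.current_gripper_force())
if g>.008:
    manip.servo_line([.4875,.005,.12-D],vel=.2)
    print("gap",manip.current_finger_gap(),manip.current_gripper_force())
print(manip.current_clock())
E
```

```text
[ 0.48822057  0.00498266 -0.03392441] [ 0.58119823  0.54598059 -0.20528841]
gap 0.011916995791992437 11.998772621154785
gap 0.011983754055683228 11.998364478349686
22.7667
```

```bash
python3 - <<'E'
from h import *
q=down(np.radians(163.5)); p=[.3631,.2776]
manip.move_pose([*p,.11-D],q)
print("gap",manip.current_finger_gap())
manip.servo_line([*p,.026-D],vel=.12); manip.sleep(.2)
print(manip.current_tool_pos(),manip.current_force())
effector.open_jaws()
manip.servo_line([*p,.14-D],vel=.3)
print(manip.current_clock())
manip.move_pose([.44,.0,.2],down(np.radians(98.2)))
cv2.imwrite("pics/t6.png",viewer.get_image("top")[:,:,::-1]); cv2.imwrite("pics/s6.png",viewer.get_image("scene")[:,:,::-1])
a=cv2.imread("pics/t6.png")[195:275,145:245]; b=cv2.imread("pics/s6.png")[140:200,310:390]
cv2.imwrite("pics/c6.png",cv2.hconcat([cv2.resize(a,(400,320),interpolation=2),cv2.resize(b,(400,320),interpolation=2)]))
print(manip.current_clock())
E
```

```text
gap 0.01156777955072438
[ 0.36377708  0.27796727 -0.01277005] [-0.46861728 -0.3588309  -0.59549538]
26.8167
28.0833
```

View pics/c6.png

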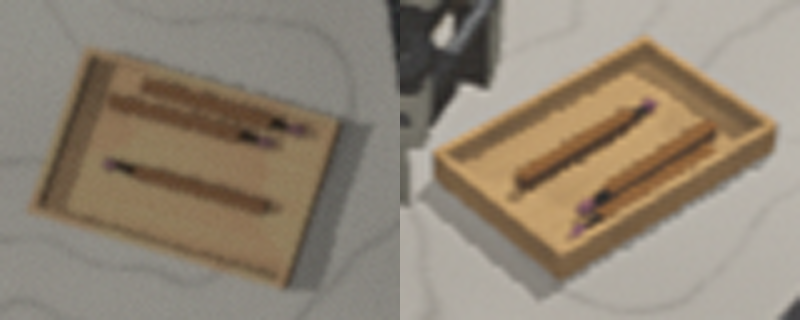

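The stick lies flat on the tray floor between the walls: shaft (108,165)–(275,207) in the left panel, parallel to the other two. Now I'll grip the carrier near the top of its grip, with the fingertips at 45 mm so the body stays clear even in the worst case.

```bash
cat >> h.py <<'E'
def ring(guess,r=9):
    im=viewer.get_image("scene"); g=im.min(2).astype(float); u,v=np.round(guess).astype(int)
    w=g[v-r:v+r+1,u-r:u+r+1]; t=w.min()+.55*(w.max()-w.min()); ys,xs=np.nonzero(w>t); k=(w-t)[ys,xs]
    return np.array([u-r+(xs*k).sum()/k.sum(), v-r+(ys*k).sum()/k.sum()]),len(xs),w.max(),im
E
python3 - <<'E'
from h import *
np.set_printoptions(precision=4,suppress=True)
c=viewer.get_calibration("scene"); rp,n,mx,im=ring((338.5,302.3)); print("ring",rp,n,mx,onz(rp,.028,c))
print("tip",onz((369.1,249.4),.036,c))
q=down(np.radians(98.2)); p=[.5015,-.1995]
manip.move_pose([*p,.10-D],q)
f0=manip.current_force()
for z in (.075,.06,.045):
    manip.servo_line([*p,z-D],vel=.1); f=manip.current_force()-f0; print(z,f)
    if f[2]>4: break
manip.sleep(.1)
effector.close(30); print("gap",manip.current_finger_gap(),manip.current_gripper_force(),manip.current_tool_pos(),manip.current_force())
rp,n,mx,im=ring((338.5,302.3)); print("ring",rp,n,mx,onz(rp,.028,c),manip.current_clock())
E
```

```text
ring [339.3568 301.7825] 29 152.0 [ 0.6206 -0.1803  0.028 ]
tip [ 0.6103 -0.0076  0.036 ]
0.075 [-0.4483 -0.238  -0.6399]
0.06 [-0.4924  0.0769 -1.4669]
0.045 [-0.7408 -0.1669 -0.5086]
gap 0.021524013797225083 29.992070496082306 [ 0.5015 -0.1998  0.0055] [ 0.8559 -0.7604 -0.3703]
ring [339.2303 301.9137] 32 156.0 [ 0.6205 -0.1807  0.028 ] 31.35
```

```bash
python3 - <<'E'
from h import *
np.set_printoptions(precision=4,suppress=True)
c=viewer.get_calibration("scene")
p=np.array(manip.current_tool_pos()); t=p+[-.0102,.1728,0]
manip.servo_line(t,vel=.07); manip.sleep(.3)
print(manip.current_tool_pos()-p,manip.current_finger_gap(),manip.current_force(),manip.current_clock())
g=proj([.6103,-.0095,.028],c)
rp,n,mx,im=ring(g); print("ring",g,rp,n,mx,onz(rp,.028,c))
cv2.imwrite("pics/s7.png",im[:,:,::-1])
u,v=np.round(g).astype(int); print(im[v-14:v+9,u-10:u+11].min(2))
E
```

```text
[-0.0102  0.1726  0.    ] 0.021334088163781042 [ 0.1375 -4.7576 -0.1682] 34.2667
ring [368.5239 251.8163] [373.9185 243.5698] 21 175.0 [0.6097 0.0237 0.028 ]
[[169 168 167 168 167 167 169 154 105  66  87 102 114 100  91 146 170 169
  168 169 169]
 [168 170 169 168 168 167 170 170 128  61  53  62  60  62 106 156 170 168
  169 169 167]
 [128 159 170 169 170 170 171 171 144  88  56  55  56  88 150 173 172 168
  167 167 146]
 [ 66  88  97 127 160 171 172 173 151  93  54  52  64 128 162 170 168 148
  129 128 126]
 [ 61  63  58  68  89  99 128 163 174 128  64  63  98 155 151 130 127 124
  125 124 128]
 [ 65  60  63  62  61  61  68  79  93  87  77 107 159 175 151 127 127 126
  127 127 128]
 [ 67  64  66  62  68  63  63  60  63  66  87  98 128 137 129 125 129 130
  128 129 127]
 [ 65  66  66  66  65  66  63  65  66  70  91  74  60  60  69  95 121 128
  128 131 130]
 [ 64  64  65  65  66  66  68  68  66  76  94  77  48  48  51  53  59  68
   95 120 129]
 [ 65  64  65  63  65  66  66  66  67  74  86  70  53  54  55  49  50  49
   52  58  71]
 [ 64  66  66  67  66  66  67  65  63  77  84  68  5
[... 405 characters left out ...]
6  67  58  53  78  85  70  70  75 109  97  54  53  55  66  69
   71  67  68]
 [ 66  67  65  59  55  51  54  65  97 117 114  87  65  54  63  68  70  70
   69  70  65]
 [ 66  67  60  52  52  54  51  52  55  62  60  55  53  64  71  69  69  70
   67  67  61]
 [ 66  67  57  53  54  55  54  52  53  49  51  54  64  67  70  69  68  70
   66  69  64]
 [ 64  62  52  53  52  52  51  51  55  55  51  57  66  69  69  69  70  69
   67  63  61]
 [ 53  52  51  55  54  55  54  55  53  53  58  64  68  71  69  70  69  68
   66  63  55]
 [ 53  54  57  55  53  56  54  56  55  53  64  68  70  69  70  70  69  66
   61  59  57]
 [ 50  51  53  52  52  54  54  56  55  63  69  69  70  69  69  69  69  69
   63  60  60]]
```

Relative to the bit at u≈368.8 ending at v≈249.5–250.2, the ring's dot is at (368.3, 252.0). The target below the tip is about (368.5, 251.8), so the error is about 1 mm. I'll let go, retreat and recheck.

```bash
python3 - <<'E'
from h import *
effector.open_jaws()
p=np.array(manip.current_tool_pos())
manip.servo_line([p[0],p[1],.11-D],vel=.12)
manip.servo_line([p[0]-.06,p[1],.2],vel=.2)
manip.sleep(.3); print(manip.current_clock(),manip.current_force())
im=viewer.get_image("scene"); a=cv2.imread("pics/s7.png")[:,:,::-1]
print(im[246:258,362:376].min(2)); 
print("drill diff",np.abs(im[200:240,360:380].astype(int)-a[200:240,360:380]).mean())
E
```

```text
37.3667 [ 0.4256155   0.04284102 -0.67050756]
[[ 67  67  67  68  64  67  77  95  77  52  49  52  54  60]
 [ 67  66  67  66  67  66  76  83  67  52  51  54  53  50]
 [ 68  68  66  67  65  65  77  85  67  54  55  53  55  56]
 [ 66  69  65  64  67  65  84  82  59  52  54  54  56  56]
 [ 68  68  65  63  81  96  91  81  70  56  50  54  55  52]
 [ 66  65  62  93  93  75  74  71  92  81  57  52  52  54]
 [ 66  65  62  90  82  79 105  91  95  88  61  54  54  62]
 [ 69  57  55  78  82  71  70  74 111  94  57  52  59  62]
 [ 61  55  52  56  66  96 118 111  94  68  54  64  71  68]
 [ 56  54  53  53  53  57  63  60  57  54  64  72  71  68]
 [ 52  53  52  56  53  51  54  50  50  63  69  68  70  67]
 [ 55  54  52  53  55  55  54  54  56  65  69  69  71  69]]
drill diff 1.43375
```

```bash
python3 -c "
from bench import manip
print(manip.hand_in())"
```

```text
the job is handed in; nothing more can be done
None
```

I put the loose stick in the tray, slid the carrier until the ring's centre was within about 1–2 mm of the drill axis by camera, let go and handed in at about 37 s; a check for the bench pressed the fingertips on it at about 41 N.

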